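# Load printed dental models into the wash carrier

### The job

Get this batch of printed dental models ready for washing: pull the wash carrier's slide knob fully out so that its retaining bar clears the tray, take out the broken model left lying in it, lay every full-length model flat in the carrier, side by side and lengthwise from front to back, and put every short, broken-off model in the grey reject tray. When all are sorted, push the knob fully home so that the bar locks over the models. Do not disturb the two jars and the plaster cast.

Things in the scene. Friction and masses are not known exactly. Their poses are not given: they have to be found in the camera images.
- carrier: wash carrier, a fixed open steel tray, 106 x 278 mm outside (its x, y), 42 mm high, walls and floor about 4 mm; inside 98 x 270 mm. Origin at the centre of its underside, on the table; z up. Black guide rails, 54 mm high, run outside its short walls from x = -101 to 21 mm, and a grey detent housing 72 mm high stands at y = 150 to 194 mm. Full models lie in it side by side, lengthwise along its x
- slide (a joint): slide of the carrier's retaining bar and knob: 0 = home (bar over the front 39 mm of the opening, so that no full-length model goes in or out), 0.045 m = fully out (bar clear). It moves to the carrier's -x. An over-centre detent holds both ends (7 N to break out). The bar is an aluminium plate 36 x 278 mm, underside 45 mm, top 59 mm above the table; home it spans x = -46 to -10 mm of the carrier
- knob (a point): centre of the black round knob on the slide (moves with it): a barrel 26 mm in diameter, 24 mm long, axis along the carrier's x, 48 mm above the table, with a 34 mm flange 5 mm thick on its end towards the robot and a thin stem to the bar. 95 mm in front (-x) of the carrier's origin when home, 140 mm when out. Can be pinched from above across the carrier's y
- reject: reject tray, fixed grey plastic open box 140 x 160 mm (its x, y), 45 mm high, walls and floor about 4 mm. Origin at the centre of its underside, on the table
- full1: Full-length model: printed beige resin dental quadrant model, 86 x 36 x 28 mm (its own x, y, z), with six teeth. Base 36 mm wide and 14 mm high, over it a row of teeth about 18 mm wide. Origin at its middle, at mid-height (14 mm above its underside); x along its length, z up through the teeth. About 80 g. May be absent (None from the start)
- full2: Full-length model: printed beige resin dental quadrant model, 86 x 36 x 28 mm (its own x, y, z), with six teeth. Base 36 mm wide and 14 mm high, over it a row of teeth about 18 mm wide. Origin at its middle, at mid-height (14 mm above its underside); x along its length, z up through the teeth. About 80 g. May be absent (None from the start)
- full3: Full-length model: printed beige resin dental quadrant model, 86 x 36 x 28 mm (its own x, y, z), with six teeth. Base 36 mm wide and 14 mm high, over it a row of teeth about 18 mm wide. Origin at its middle, at mid-height (14 mm above its underside); x along its length, z up through the teeth. About 80 g. May be absent (None from the start)
- full4: Full-length model: printed beige resin dental quadrant model, 86 x 36 x 28 mm (its own x, y, z), with six teeth. Base 36 mm wide and 14 mm high, over it a row of teeth about 18 mm wide. Origin at its middle, at mid-height (14 mm above its underside); x along its length, z up through the teeth. About 80 g. May be absent (None from the start)
- short1: Short, broken-off model: printed beige resin dental quadrant model, 58 x 36 x 28 mm (its own x, y, z), with four teeth and one jagged end. Base 36 mm wide and 14 mm high, over it a row of teeth about 18 mm wide. Origin at its middle, at mid-height (14 mm above its underside); x along its length, z up through the teeth. About 80 g. May be absent (None from the start)
- short2: Short, broken-off model: printed beige resin dental quadrant model, 58 x 36 x 28 mm (its own x, y, z), with four teeth and one jagged end. Base 36 mm wide and 14 mm high, over it a row of teeth about 18 mm wide. Origin at its middle, at mid-height (14 mm above its underside); x along its length, z up through the teeth. About 80 g. May be absent (None from the start)
- short3: Short, broken-off model: printed beige resin dental quadrant model, 58 x 36 x 28 mm (its own x, y, z), with four teeth and one jagged end. Base 36 mm wide and 14 mm high, over it a row of teeth about 18 mm wide. Origin at its middle, at mid-height (14 mm above its underside); x along its length, z up through the teeth. About 80 g. Starts inside the carrier
- jar1: bystander: closed jar, 56 mm in diameter, 50 mm high; origin at the centre of its underside
- jar2: bystander: closed jar, 56 mm in diameter, 50 mm high; origin at the centre of its underside
- cast: bystander: white plaster arch cast, 55 x 65 x 27 mm; origin at the centre of its underside
Things that resemble listed ones, but are neither listed nor needed, are in the scene too. Of the things like the reject, leave any that is red or turquoise; of the rest the larger one is meant.

How it is judged:
On the way, in this order (a step that is already met when the one before it is completed fails the run):
1. the knob is pulled fully out (value of joint slide above 0.041 m), for 0.2 s.
2. with the knob out, every full-length model lies in the carrier and every short one in the reject tray (value of joint slide above 0.041 m and x of full1 in the frame of carrier between -0.025 and 0.025 m and y of full1 in the frame of carrier between -0.125 and 0.125 m and z of full1 in the frame of carrier between 0.01 and 0.034 m and angle between the x axis of each of full1, full2, full3, full4 and the x axis of carrier, either way round below 0.45 rad and linear speed of each of full1, full2, full3, full4, short1, short2, short3 below 0.03 m/s and x of full2 in the frame of carrier between -0.025 and 0.025 m and y of full2 in the frame of carrier between -0.125 and 0.125 m and z of full2 in the frame of carrier between 0.01 and 0.034 m and x of full3 in the frame of carrier between -0.025 and 0.025 m and y of full3 in the frame of carrier between -0.125 and 0.125 m and z of full3 in the frame of carrier between 0.01 and 0.034 m and x of full4 in the frame of carrier between -0.025 and 0.025 m and y of full4 in the frame of carrier between -0.125 and 0.125 m and z of full4 in the frame of carrier between 0.01 and 0.034 m and x of short1 in the frame of reject between -0.062 and 0.062 m and y of short1 in the frame of reject between -0.072 and 0.072 m and z of short1 in the frame of reject between 0.008 and 0.05 m and x of short2 in the frame of reject between -0.062 and 0.062 m and y of short2 in the frame of reject between -0.072 and 0.072 m and z of short2 in the frame of reject between 0.008 and 0.05 m and x of short3 in the frame of reject between -0.062 and 0.062 m and y of short3 in the frame of reject between -0.072 and 0.072 m and z of short3 in the frame of reject between 0.008 and 0.05 m), for 0.2 s.
3. the knob is pushed fully home (value of joint slide below 0.004 m), for 0.2 s.
At the end, for the whole second after the job is handed in: The slide is home (within 4 mm); each full-length model lies on the carrier's floor, its middle within 25 mm of the tray's centre line and 125 mm along it, lengthwise within 0.45 rad; each short model lies inside the reject tray; all at rest (value of joint slide below 0.004 m and x of full1 in the frame of carrier between -0.025 and 0.025 m and y of full1 in the frame of carrier between -0.125 and 0.125 m and z of full1 in the frame of carrier between 0.01 and 0.034 m and angle between the x axis of each of full1, full2, full3, full4 and the x axis of carrier, either way round below 0.45 rad and linear speed of each of full1, full2, full3, full4, short1, short2, short3 below 0.03 m/s and x of full2 in the frame of carrier between -0.025 and 0.025 m and y of full2 in the frame of carrier between -0.125 and 0.125 m and z of full2 in the frame of carrier between 0.01 and 0.034 m and x of full3 in the frame of carrier between -0.025 and 0.025 m and y of full3 in the frame of carrier between -0.125 and 0.125 m and z of full3 in the frame of carrier between 0.01 and 0.034 m and x of full4 in the frame of carrier between -0.025 and 0.025 m and y of full4 in the frame of carrier between -0.125 and 0.125 m and z of full4 in the frame of carrier between 0.01 and 0.034 m and x of short1 in the frame of reject between -0.062 and 0.062 m and y of short1 in the frame of reject between -0.072 and 0.072 m and z of short1 in the frame of reject between 0.008 and 0.05 m and x of short2 in the frame of reject between -0.062 and 0.062 m and y of short2 in the frame of reject between -0.072 and 0.072 m and z of short2 in the frame of reject between 0.008 and 0.05 m and x of short3 in the frame of reject between -0.062 and 0.062 m and y of short3 in the frame of reject between -0.072 and 0.072 m and z of short3 in the frame of reject between 0.008 and 0.05 m); the robot touches nothing.
It fails at once if a jar or the plaster cast is disturbed (moved over 30 mm) (distance of any of jar1, jar2, cast from where it was at the start of the episode above 0.03 m).
Of full1, full2, full3, full4 only 3 to 4 are there at a start; the rules pass over those that are not, and their reading is None.
Of short1, short2 only 1 to 2 are there at a start; the rules pass over those that are not, and their reading is None.
At some moment in a run one of full1, full2, full3, full4, short1, short2, short3 may be knocked a few centimetres aside while the robot is not near it.
Once in a run the grip may slacken for a moment while it holds something.
It also fails if it takes over 208 s, if anything falls off the work surface, if the arm or the gripper's body presses on something with over 40 N, if the wrist force passes 120 N, or if a joint passes its speed limit or range.

### The arm

A 6-joint arm with a two-finger parallel gripper is mounted at the origin on the work surface. World frame = base frame: x ahead of the robot, y to its left, z up, the work surface at z = 0. Lengths are in m, angles in rad, forces in N, time in s.
With the tool pointing down it reaches from about 0.3 to 0.775 m from the base axis. Payload 14.6 kg.
Tool frame: the origin (TCP) lies on the centre line of the jaws, within the pads' length; the fingertips stand 19 mm ahead of it and the grasp point (between the pads) is the TCP; z points along the fingers, y is the line along which they close (so a half turn about z gives the same grasp; the last joint's range is limited). The gripper opens to 94 mm and grips with 3 to 60 N. Pads are 16 mm wide; open, the fingers measure 119 mm over their backs; the gripper's body (75 mm by 177 mm) begins 78 mm behind the grasp point.
Start: joints at [1.214, 0.3, 1.521, -0, 1.321, -0.067], TCP at [0.157, 0.527, 0.224] pointing down, gripper open.
Joint ranges: [-3.03, 3.03], [-0.79, 2.21], [0.23, 2.52], [-1.04, 4.18], [0, 3.07], [-2.55, 2.55]. Speed limits (rad/s): [2.22, 2.22, 2.57, 3.14, 3.14, 3.14].

### API

Orientations are given as [roll, pitch, yaw] about the fixed x, y, z axes, in that order (R = Rz(yaw) Ry(pitch) Rx(roll)).
In Python, from station import get_obs, camera, workorder gives the robot as it stands.
- The arm moves only by the tool play_rows, never from a script. Its argument "motion" is a list that holds one entry, the list of rows, each a list of 7 numbers: the shift along the tool's x, y, z as a fraction of full scale, then the turn, a rotation vector about the tool's x, y, z as a fraction of full scale, then the opening, from -1 (shut) to 1 (fully open). In form: [[[x, y, z, ax, ay, az, grip], ...]]. A call has 1 to 10 rows; each row is the pose to reach, as a shift and turn from the pose commanded when the call began, along the tool's axes at that moment, turning the shorter way round; what a row does not reach only later rows make up. Full scale, the value 1, is 0.25 m for a shift and 2 pi rad for a turn. A row lasts 1/10 s, in which the tool goes at most 50 mm and 8.59 degrees, less where a joint would pass 70% of its speed; a pose out of reach is approached as far as the arm can. A call with a number of a shift or a turn outside -1 to 1 is refused whole. A call with a gripper value outside its range is refused whole. The fingers move at their own pace and stop on an object; "grip_force" is the grip in N (left out, the last holds). Time passes only in rows, so rows that repeat a pose let the fingers close. It gives the time, the measured TCP pose, the force, the opening and the grip force at its end, in the units of the state.
- get_obs(): the state, without advancing time (a new reading comes with each control period).
- camera(name): name is "scene" or "top" or "wrist"; returns a dict with "frame" (420x560x3 uint8, red, green, blue), "z_map" (420x560 float32, m along the optical axis (not along the pixel's ray), 0 where there is no reading), "camera_matrix" (3x3 intrinsics, pixels), "T" (4x4, takes a point from camera to world coordinates); the wrist camera has in their place "T_tool_cam" (4x4, takes a point from camera to tool coordinates, whose origin is the TCP and whose axes are the flange's). Camera axes: x right, y up, looking along -z (the intrinsics and any distortion apply to the point x, -y, -z); pixel columns grow to the right and rows downward; lengths in m; the calibration is good to about 2 mm. A picture is of the moment at which its call begins: read the wrist's pose just before it.
- workorder.hand_in(): hands the job in; it is judged then, once.
The state is a dict: "time_s": time; "qpos": joint angles; "joint_vel": joint speeds; "tau": joint torques, N m; "ee_pos": TCP position; "eef_rot": TCP orientation; "force": force on the tool from outside, world axes, zero at the start; "moment": the same for the moment, N m; "grip_width": finger opening in m; "grip_force": force on a finger pad.
Only numpy, scipy, OpenCV 4.12 (cv2) and the standard library are available. Lean on these libraries where they do the work, as an engineer would, in place of code of your own. Each camera call takes 0.05 s, during which the arm holds its last target. There are 200 camera calls.

## Working session

There is one attempt and no reset: what is moved stays moved. The work goes in short steps, Python scripts to look and compute and a tool call to move; the robot and the scene stay as the last step left them, time stands still between calls to the robot, and variables do not carry over. Pictures are saved under pics/ and viewed, at most 14 in all, crops included, and the job is handed in when it is done.

Besides the shell and the picture viewer there is one more tool, called after "Call:" in YAML: its name, and indented under it one key for each argument. play_rows: Moves the arm, as the interface text tells. Its arguments: {"type":"object","properties":{"motion":{"type":"array"},"grip_force":{"type":"number"}},"required":["motion"]}

```bash
mkdir -p pics; ls
cat > h.py <<'E'
import numpy as np, cv2
from station import get_obs, camera, workorder
from scipy.spatial.transform import Rotation as R
def snap(name):
    o=get_obs(); c=camera(name)
    if name=='wrist':
        T=np.eye(4); T[:3,:3]=R.from_euler('xyz',o['eef_rot']).as_matrix(); T[:3,3]=o['ee_pos']
        c['T']=T@c['T_tool_cam']
    return c
def pts(c):
    z=c['z_map']; K=c['camera_matrix']; v,u=np.mgrid[:z.shape[0],:z.shape[1]]
    X=np.stack([(u-K[0,2])/K[0,0]*z,-(v-K[1,2])/K[1,1]*z,-z],-1)
    P=X@c['T'][:3,:3].T+c['T'][:3,3]; P[z==0]=np.nan
    return P
def save(c,f): cv2.imwrite('pics/'+f,c['frame'][:,:,::-1])
E
python3 - <<'E'
from h import *
o=get_obs(); print(o)
for n in ['top','scene']:
    c=snap(n); save(c,n+'0.png'); print(c['camera_matrix'],c['T'].round(3), [k for k in c])
    P=pts(c); print(np.nanmin(P[...,2]),np.nanmedian(P[...,2]))
E
```

```text
pics
{'time_s': 0.0, 'qpos': array([ 1.21439443e+00,  3.00474372e-01,  1.52159232e+00,  3.37064062e-05,
        1.32067918e+00, -6.66200425e-02]), 'joint_vel': array([-2.25105445e-04, -8.14241179e-05, -3.36323285e-04, -9.01564139e-05,
       -4.73790296e-04, -7.34115898e-04]), 'tau': array([-1.77297781e-03, -5.31808054e+01, -3.52733409e+01,  7.07428926e-02,
        2.44711968e-02, -6.75681531e-05]), 'ee_pos': array([0.15708034, 0.52684145, 0.22387976]), 'eef_rot': array([-3.14044417e+00, -1.09345766e-04,  2.85180237e+00]), 'force': array([ 0.55282182,  0.15953091, -0.35862942]), 'moment': array([-0.02297942,  0.05358825, -0.00193965]), 'grip_force': 0.0, 'grip_width': 0.09411068299408434}
[[480.58110383   0.         280.79542857]
 [  0.         480.58110383 203.84399328]
 [  0.           0.           1.        ]] [[-0.007  0.986 -0.164  0.304]
 [-1.    -0.005  0.015 -0.158]
 [ 0.014  0.164  0.986  1.548]
 [ 0.     0.     0.     1.   ]] ['frame', 'z_map', 'camera_matrix', 'T']
-0.7830722283747633 -0.0014104227825137983
[[429.61231065   0.         279.56571086]
 [  0.         429.61231065 204.29885035]
 [  0.           0.           1.        ]] [[-0.812 -0.482  0.33   0.939]
 [ 0.584 -0.658  0.475  0.429]
 [-0.012  0.579  0.816  1.1  ]
 [ 0.     0.     0.     1.   ]] ['frame', 'z_map', 'camera_matrix', 'T']
-0.775222059050207 -0.00044612647743291767
```

View pics/top0.png

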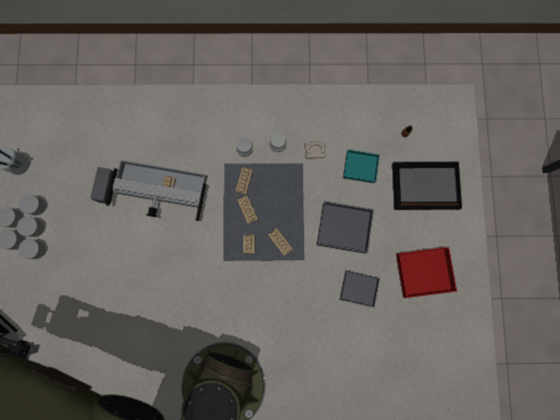

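View pics/scene0.png

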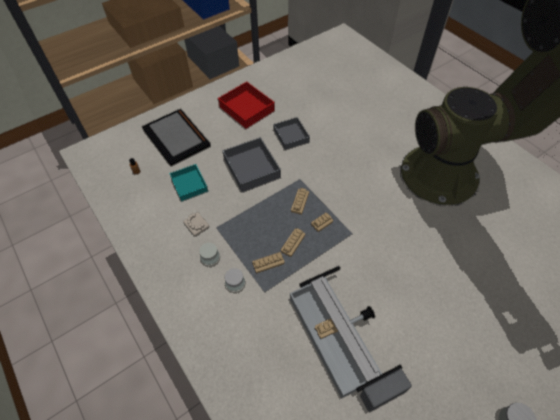

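Top view: the carrier is at (160,185) with its knob at (153,211). Full-length models are at (244,180), (247,209) and (281,241). Short ones are at (249,243) and inside the carrier at (168,181). The jars are at (245,147) and (278,142), the cast at (315,150).

Reject candidates are the large grey tray (345,227), small grey (359,289), red (426,272), turquoise (361,166) and a black-framed flat tray (427,186). I'll measure them to decide.

```bash
cat >> h.py <<'E'
def comps(c,mask,minpx=20):
    n,l,s,ce=cv2.connectedComponentsWithStats(mask.astype(np.uint8),connectivity=8)
    return [(l==i) for i in range(1,n) if s[i,4]>=minpx]
def beige(c):
    h=cv2.cvtColor(c['frame'],cv2.COLOR_RGB2HSV)
    return cv2.inRange(h,(8,70,90),(24,255,255))>0
def rect(P2):
    (cx,cy),(w,h),a=cv2.minAreaRect((P2*1000).astype(np.float32))
    if w<h: w,h,a=h,w,a+90
    return np.round([cx,cy,w,h,(a+90)%180-90],1)
def plane(c,uv,z):
    K=c['camera_matrix']; uv=np.atleast_2d(uv).astype(float)
    d=np.stack([(uv[:,0]-K[0,2])/K[0,0],-(uv[:,1]-K[1,2])/K[1,1],-np.ones(len(uv))],-1)@c['T'][:3,:3].T
    o=c['T'][:3,3]; return o+d*((z-o[2])/d[:,2])[:,None]
E
python3 - <<'E'
from h import *
for n in ['top','scene']:
    c=snap(n); P=pts(c); print(n)
    for m in comps(c,beige(c)):
        v,u=np.nonzero(m); q=P[m]; 
        print('beige',u.mean().round(),v.mean().round(),len(u),rect(q[:,:2]),np.nanpercentile(q[:,2],[10,50,95]).round(3))
    # raised things
    H=(P[...,2]>0.02)&(P[...,2]<0.1)&(P[...,0]>0.2)&(P[...,0]<1)&(abs(P[...,1])<0.8)
    for m in comps(c,H):
        v,u=np.nonzero(m); q=P[m]
        print('raised',u.mean().round(),v.mean().round(),len(u),rect(q[:,:2]),np.nanpercentile(q[:,2],[10,50,95]).round(3),c['frame'][m].mean(0).round())
c=snap('top')
a=cv2.resize(c['frame'][120:310,300:480],None,fx=4,fy=3.1,interpolation=cv2.INTER_CUBIC)
cv2.imwrite('pics/rej.png',a[:600,:800,::-1])
E
```

```text
top
beige 244.0 180.0 251 [639.6 -61.8  84.1  32.8 -16.2] [0.011 0.022 0.031]
beige 169.0 181.0 83 [633.6 181.4  30.9  29.8  82. ] [0.016 0.028 0.036]
beige 247.0 209.0 253 [543.1 -72.3  82.4  33.7  23.7] [0.012 0.021 0.031]
beige 280.0 242.0 267 [ 437.  -178.    81.5   32.2   37.2] [0.012 0.022 0.031]
beige 249.0 244.0 174 [430.5 -79.1  51.5  31.8  -0. ] [0.011 0.023 0.031]
raised 407.0 130.0 73 [ 798.2 -596.8   24.6   22.3   56.2] [0.029 0.044 0.063] [48. 37. 29.]
raised 277.0 141.0 233 [ 763.5 -171.6   51.2   50.   -43.4] [0.025 0.049 0.055] [117. 120. 116.]
raised 244.0 145.0 232 [749.5 -62.1  51.4  50.6  74. ] [0.026 0.049 0.054] [114. 114. 114.]
raised 315.0 146.0 84 [ 748.5 -293.3   56.5   38.   -86.9] [0.021 0.026 0.033] [123. 116. 109.]
raised 12.0 160.0 495 [698.7 667.6  73.1  52.    4.4] [0.032 0.081 0.093] [78. 82. 81.]
raised 367.0 162.0 116 [ 685.2 -444.7  106.4   94.3   80.3] [0.022 0.027 0.034] [46. 80. 79.]
raised 347.0 170.0 42 [ 679.4 -411.2   71.4   42.4  -10.2] [0.022 0.027 0.033] [36. 78. 77.]
raised 144.0 188.0 2529 [603.8 234.9 344.6 165.1  79.8] [0.035 0.052 
[... 2682 characters left out ...]
 38.2  -88.1] [0.022 0.026 0.031] [135. 127. 117.]
raised 322.0 220.0 108 [434.8 -79.   51.1  22.4   2. ] [0.022 0.026 0.031] [125. 108.  82.]
raised 293.0 240.0 175 [548.1 -73.3  79.6  21.3  23.7] [0.023 0.027 0.031] [129. 111.  85.]
raised 208.0 253.0 329 [ 769.  -173.2   51.3   50.4   15.1] [0.025 0.049 0.054] [127. 131. 125.]
raised 268.0 260.0 196 [642.8 -62.3  78.9  22.8 -15.3] [0.023 0.027 0.032] [128. 110.  84.]
raised 353.0 346.0 4284 [606.5 232.5 343.4 164.5  79.9] [0.037 0.053 0.074] [100. 100.  99.]
raised 234.0 279.0 355 [752.2 -62.2  52.2  50.9  43.3] [0.025 0.05  0.054] [125. 126. 125.]
raised 518.0 412.0 463 [415.9 586.9  62.3  33.3 -36.2] [0.045 0.054 0.057] [118. 118. 117.]
```

View pics/rej.png

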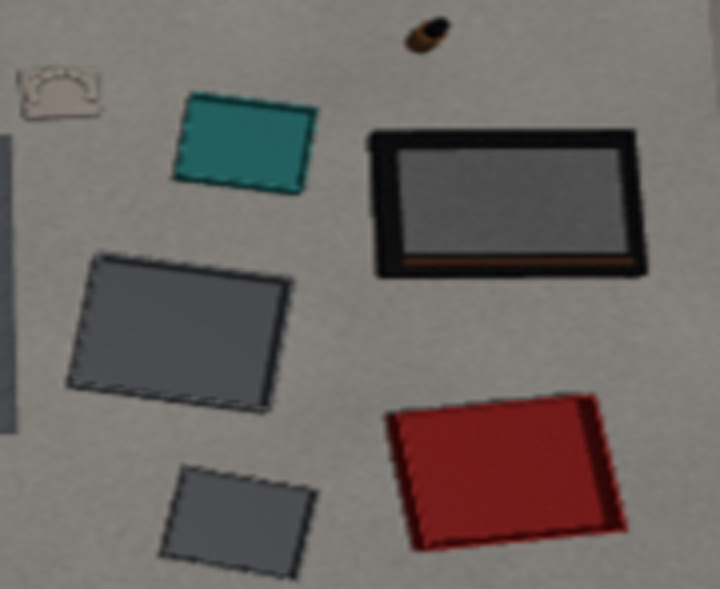

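The large grey tray at (345,227) is the reject tray. It measures 160 x 141 mm and 45 mm high, while the small grey one is 108 x 95 mm and the black-framed item is 24 mm flat. Next I'll refine the knob and plan the approach.

```bash
cat >> h.py <<'E'
def go(*wps):
    "wps: (x,y,z,yaw|None) world -> fractions for play_rows from the present pose"
    o=get_obs(); M=R.from_euler('xyz',o['eef_rot']); p=o['ee_pos']
    for x,y,z,yaw in wps:
        s=M.inv().apply(np.array([x,y,z])-p)/0.25
        y0=o['eef_rot'][2]; yaw=y0 if yaw is None else yaw
        d=(yaw-y0+np.pi/2)%np.pi-np.pi/2     # half-turn symmetric grasp
        t=(M.inv()*R.from_euler('xyz',[np.pi,0,y0+d])).as_rotvec()/(2*np.pi)
        print(np.r_[s,t].round(3).tolist())
    print('t',round(o['time_s'],2),'p',p.round(4),'yaw',o['eef_rot'].round(3),'q6',o['qpos'][[0,5]].round(2),'w',o['grip_width'].round(4),'F',o['force'].round(1),round(float(o['grip_force']),1))
C0=np.array([0.6302,0.2072]); CY=np.deg2rad(-10.1)
def car(x,y,c=C0,a=CY): return c+np.array([[np.cos(a),-np.sin(a)],[np.sin(a),np.cos(a)]])@[x,y]
E
python3 - <<'E'
from h import *
for n in ['top','scene']:
    c=snap(n);P=pts(c); k=car(-.1,0)
    d=P[...,:2]-k
    m=(np.hypot(d[...,0],d[...,1])<.035)&(P[...,2]>.035)&(c['frame'].max(2)<60)
    q=P[m]; print(n,m.sum(),q.mean(0).round(4),np.ptp(q,axis=0).round(3),rect(q[:,:2]))
print(car(-.095,0))
k=car(-.095,0); go((*k,.15,2.965),(*k,.05,2.965))
E
```

```text
top 73 [0.5296 0.2216 0.0572] [0.029 0.03  0.028] [531.6 223.7  29.4  27.2  79.5]
scene 115 [0.5359 0.2249 0.0585] [0.028 0.027 0.022] [536.2 224.4  26.9  26.9  81.9]
[0.5366722  0.22385984]
[-1.801, -0.728, 0.297, -0.0, -0.0, -0.018]
[-1.801, -0.728, 0.697, -0.0, -0.0, -0.018]Traceback (most recent call last):
  File "<stdin>", line 8, in <module>
  File "h.py", line 39, in go
    print('t',round(o['time_s'],2),'p',p.round(4),'yaw',o['eef_rot'].round(3),'q6',o['qpos'][[0,5]].round(2),'w',o['grip_width'].round(4),'F',o['force'].round(1),round(float(o['grip_force']),1))
                                                                                                                 ^^^^^^^^^^^^^^^^^^^^^
AttributeError: 'float' object has no attribute 'round'
```

Call:
play_rows:
  motion:
    - [[-0.9, -0.36, 0.15, 0, 0, -0.018, 0.3], [-0.9, -0.36, 0.15, 0, 0, -0.018, 0.3], [-0.9, -0.36, 0.15, 0, 0, -0.018, 0.3], [-0.9, -0.36, 0.15, 0, 0, -0.018, 0.3], [-0.9, -0.36, 0.15, 0, 0, -0.018, 0.3], [-0.9, -0.36, 0.15, 0, 0, -0.018, 0.3], [-0.9, -0.36, 0.15, 0, 0, -0.018, 0.3]]

```text
time_s: 1.05
ee_pos: [0.3475, 0.3761, 0.1869]
eef_rot: [-3.141, -0.0, 2.963]
force: [-1.0, -0.2, 0.2]
grip_width: 0.061
grip_force: 0.0
```

```bash
sed -i "s/o\['grip_width'\].round(4)/round(float(o['grip_width']),4)/" h.py
python3 - <<'E'
from h import *
go((.535,.2238,.15,2.965),(.535,.2238,.048,2.965))
E
```

```text
[-0.846, -0.466, 0.147, -0.0, -0.0, -0.0]
[-0.846, -0.466, 0.555, -0.0, -0.0, -0.0]
t 1.05 p [0.3475 0.3761 0.1869] yaw [-3.141 -0.     2.963] q6 [ 0.75 -0.64] w 0.061 F [-1.  -0.2  0.2] 0.0
```

Call:
play_rows:
  motion:
    - [[-0.846, -0.466, 0.147, 0, 0, 0, 0.3], [-0.846, -0.466, 0.147, 0, 0, 0, 0.3], [-0.846, -0.466, 0.147, 0, 0, 0, 0.3], [-0.846, -0.466, 0.147, 0, 0, 0, 0.3], [-0.846, -0.466, 0.147, 0, 0, 0, 0.3], [-0.846, -0.466, 0.147, 0, 0, 0, 0.3]]

```text
time_s: 1.65
ee_pos: [0.5368, 0.2227, 0.1492]
eef_rot: [-3.141, -0.0, 2.962]
force: [0.5, 0.6, -1.0]
grip_width: 0.0611
grip_force: 0.0
```

Run:
```python
from h import *
c=snap('wrist'); save(c,'w1.png'); P=pts(c)
m=(P[...,2]>.035)&(P[...,2]<.075)&(c['frame'].max(2)<60)
for q in comps(c,m): print(rect(P[q][:,:2]),q.sum(),P[q].mean(0))
for q in comps(c,beige(c)): print('b',rect(P[q][:,:2]),q.sum(),P[q].mean(0))
go((.535,.2238,.048,2.965))
```

```text
[533.5 224.   30.   27.5  79.7] 864 [0.53084491 0.22437902 0.0586363 ]
[603.7 357.2  72.9  11.2  -8.9] 781 [0.6036315  0.35575973 0.05300593]
[561.4  74.2  56.9   8.2 -11.5] 262 [0.56878607 0.07430661 0.0530177 ]
b [nan nan  0.  0.  0.] 736 [nan nan nan]
b [548.3 -70.2  68.8  17.2  25.7] 918 [nan nan nan]
b [554.9  58.7 263.7  35.4 -62. ] 400 [ 0.61129396 -0.04265605  0.01955427]
b [644.7 183.6  32.6  26.4 -37.2] 406 [nan nan nan]
b [508.5 195.9  15.5   1.9 -11.4] 642 [nan nan nan]
b [519.9 258.2  15.4   1.9 -12.8] 636 [nan nan nan]
b [523.8 241.   76.4   2.8  78.3] 4480 [nan nan nan]
[0.001, -0.002, 0.406, -0.0, -0.0, -0.0]
t 1.7 p [0.5353 0.2243 0.1496] yaw [-3.141e+00 -1.000e-03  2.963e+00] q6 [ 0.33 -1.06] w 0.0613 F [ 0.4  0.  -0.2] 0.0
```

View pics/w1.png

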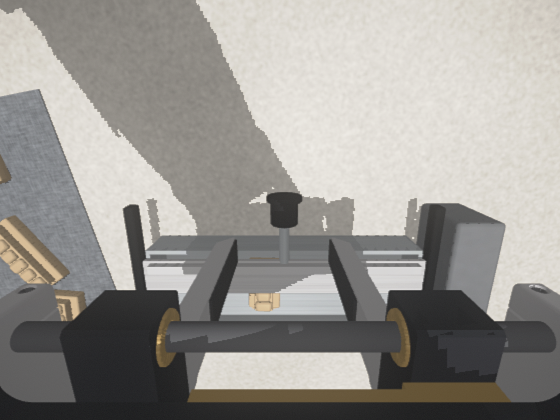

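Call:
play_rows:
  motion:
    - [[0, 0, 0.2, 0, 0, 0, 0.3], [0, 0, 0.3, 0, 0, 0, 0.3], [0, 0, 0.406, 0, 0, 0, 0.3], [0, 0, 0.406, 0, 0, 0, 0.3], [0, 0, 0.406, 0, 0, 0, -1], [0, 0, 0.406, 0, 0, 0, -1], [0, 0, 0.406, 0, 0, 0, -1], [0, 0, 0.406, 0, 0, 0, -1], [0, 0, 0.406, 0, 0, 0, -1], [0, 0, 0.406, 0, 0, 0, -1]]
  grip_force: 40

```text
time_s: 2.7
ee_pos: [0.5349, 0.2242, 0.0493]
eef_rot: [-3.141, 0.0, 2.965]
force: [-2.5, -4.1, 6.7]
grip_width: 0.0253
grip_force: 40.0
```

Call:
play_rows:
  motion:
    - [[0.02, 0, 0, 0, 0, 0, -1], [0.05, 0, 0, 0, 0, 0, -1], [0.08, 0, 0, 0, 0, 0, -1], [0.11, 0, 0, 0, 0, 0, -1], [0.14, 0, 0, 0, 0, 0, -1], [0.16, 0, 0, 0, 0, 0, -1], [0.175, 0, 0, 0, 0, 0, -1], [0.186, 0, 0, 0, 0, 0, -1], [0.186, 0, 0, 0, 0, 0, -1], [0.186, 0, 0, 0, 0, 0, -1]]

```text
time_s: 3.7
ee_pos: [0.4904, 0.2322, 0.0493]
eef_rot: [3.141, 0.004, 2.965]
force: [9.9, -7.4, -0.9]
grip_width: 0.0252
grip_force: 40.0
```

Call:
play_rows:
  motion:
    - [[0, 0, 0, 0, 0, 0, 0.2], [0, 0, 0, 0, 0, 0, 0.2], [0, 0, 0, 0, 0, 0, 0.2], [0, 0, 0, 0, 0, 0, 0.2], [0, 0, -0.2, 0, 0, 0, 0.2], [0, 0, -0.4, 0, 0, 0, 0.2], [-0.3, 0, -0.6, 0, 0, 0, 0.2], [-0.3, 0, -0.6, 0, 0, 0, 0.2]]

```text
time_s: 4.5
ee_pos: [0.5641, 0.2198, 0.2018]
eef_rot: [3.14, 0.003, 2.966]
force: [0.5, 0.2, -0.9]
grip_width: 0.0566
grip_force: 0.0
```

Run:
```python
from h import *
go()
for n in ['top','scene']:
    c=snap(n);P=pts(c); save(c,n+'2.png'); k=car(-.14,0)
    d=P[...,:2]-k
    m=(np.hypot(d[...,0],d[...,1])<.04)&(P[...,2]>.035)&(P[...,2]<.07)&(c['frame'].max(2)<60)
    print(n,'knob',m.sum(),rect(P[m][:,:2]))
    for q in comps(c,beige(c)):
        if 0.3<np.nanmean(P[q][:,0])<.8 and abs(np.nanmean(P[q][:,1]))<.4: print(n,'b',rect(P[q][:,:2]),q.sum())
s=np.array([.636,.182])-C0; print(R.from_euler('z',-CY).apply([*s,0]))
```

```text
t 4.5 p [0.5641 0.2198 0.2018] yaw [3.140e+00 3.000e-03 2.966e+00] q6 [ 0.31 -1.08] w 0.0566 F [ 0.5  0.2 -0.9] 0.0
top knob 32 [487.2 222.3  30.7  12.3  16.9]
top b [638.9 -61.1  83.8  32.3 -16.9] 259
top b [542.6 -73.   81.   32.7  23.8] 249
top b [ 437.9 -178.2   82.    33.1   37. ] 263
top b [430.4 -77.7  51.9  29.    0.6] 170
scene knob 0 [0. 0. 0. 0. 0.]
scene b [ 441.2 -178.6   85.3   34.6   37.6] 260
scene b [436.1 -78.   56.2  35.5   0.5] 206
scene b [547.9 -72.3  82.9  34.2  23.7] 318
scene b [642.9 -62.2  85.1  34.  -19.3] 345
scene b [630.1 188.6  55.6  22.6 -13.1] 143
[ 0.01012936 -0.02379235  0.        ]
```

```bash
cat >> h.py <<'E'
def near(c,xy,r=.07,zmin=.008,zmax=.06):
    P=pts(c); d=np.hypot(P[...,0]-xy[0],P[...,1]-xy[1])
    m=beige(c)&(d<r)&(P[...,2]>zmin)&(P[...,2]<zmax); return m,P[m]
E
python3 - <<'E'
from h import *
c=snap('wrist'); save(c,'w2.png'); m,q=near(c,(.633,.184)); print(m.sum(),rect(q[:,:2]),np.percentile(q[:,2],[5,50,95]))
h=q[:,2]>.024; print(rect(q[h][:,:2]))
E
```

```text
26 [627.5 184.4  57.3  32.6 -10.5] [0.0175641  0.01855301 0.02895673]
[631.3 181.1  32.1   0.    9.1]
```

View pics/w2.png

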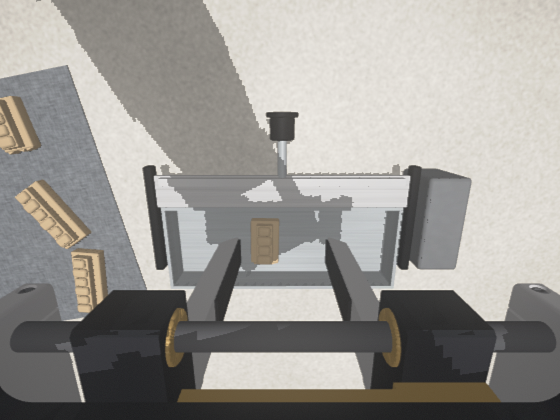

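Wrist view: the slide is out, and short3 lies lengthwise at (264,242), at world (0.6275, 0.184) and −10.5°. I'll grasp it.

Run:
```python
from h import *
go((.628,.184,.12,2.965),(.628,.184,.026,2.965))
```

```text
[-0.276, -0.094, 0.318, 0.0, 0.0, -0.0]
[-0.276, -0.094, 0.694, 0.0, 0.0, -0.0]
t 4.65 p [0.564  0.2193 0.1994] yaw [3.141e+00 2.000e-03 2.964e+00] q6 [ 0.31 -1.08] w 0.0562 F [ 0.   1.  -0.8] 0.0
```

Call:
play_rows:
  motion:
    - [[-0.276, -0.094, 0.318, 0, 0, 0, 0.3], [-0.276, -0.094, 0.318, 0, 0, 0, 0.3], [-0.276, -0.094, 0.318, 0, 0, 0, 0.3], [-0.276, -0.094, 0.45, 0, 0, 0, 0.3], [-0.276, -0.094, 0.6, 0, 0, 0, 0.3], [-0.276, -0.094, 0.69, 0, 0, 0, 0.3], [-0.276, -0.094, 0.69, 0, 0, 0, 0.3], [-0.276, -0.094, 0.69, 0, 0, 0, 0.3]]

```text
time_s: 5.45
ee_pos: [0.6257, 0.185, 0.0261]
eef_rot: [-3.141, -0.001, 2.966]
force: [0.1, 0.2, -0.4]
grip_width: 0.0611
grip_force: 0.0
```

Call:
play_rows:
  motion:
    - [[0, 0, 0, 0, 0, 0, -1], [0, 0, 0, 0, 0, 0, -1], [0, 0, 0, 0, 0, 0, -1], [0, 0, 0, 0, 0, 0, -1], [0, 0, 0, 0, 0, 0, -1]]
  grip_force: 35

```text
time_s: 5.95
ee_pos: [0.6266, 0.1844, 0.0264]
eef_rot: [3.141, -0.0, 2.965]
force: [-1.9, 0.5, 2.5]
grip_width: 0.0358
grip_force: 34.9
```

Call:
play_rows:
  motion:
    - [[0, 0, -0.1, 0, 0, 0, -1], [0, 0, -0.3, 0, 0, 0, -1], [0, 0, -0.5, 0, 0, 0, -1], [0, 0, -0.5, 0, 0, 0, -1], [0, 0, -0.5, 0, 0, 0, -1]]

```text
time_s: 6.45
ee_pos: [0.6269, 0.1844, 0.152]
eef_rot: [3.141, 0.002, 2.965]
force: [0.4, 0.3, -2.3]
grip_width: 0.0354
grip_force: 34.9
```

```bash
cat >> h.py <<'E'
J0=np.array([0.4835,-0.385]); JY=np.deg2rad(-10.1)
def rej(x,y): return car(x,y,J0,JY)
E
python3 - <<'E'
from h import *
a=rej(-.02,-.045); b=rej(-.02,.0); print(a,b,rej(-.02,.045))
go((.55,0,.15,2.965),(*a,.15,2.965),(*a,.035,2.965))
E
```

```text
[ 0.45591843 -0.42579531] [ 0.46380994 -0.38149267] [ 0.47170144 -0.33719002]
[0.173, -0.78, 0.007, 0.0, 0.0, -0.0]
[0.244, -2.523, 0.006, 0.0, 0.0, -0.0]
[0.245, -2.523, 0.466, 0.0, 0.0, -0.0]
t 6.45 p [0.6269 0.1844 0.152 ] yaw [3.141e+00 2.000e-03 2.965e+00] q6 [ 0.23 -1.16] w 0.0354 F [ 0.4  0.3 -2.3] 34.9
```

Call:
play_rows:
  motion:
    - [[0.06, -0.85, 0, 0, 0, 0, -1], [0.06, -0.85, 0, 0, 0, 0, -1], [0.06, -0.85, 0, 0, 0, 0, -1], [0.06, -0.85, 0, 0, 0, 0, -1], [0.06, -0.85, 0, 0, 0, 0, -1], [0.06, -0.85, 0, 0, 0, 0, -1]]

```text
time_s: 7.05
ee_pos: [0.5737, -0.0237, 0.1498]
eef_rot: [-3.141, -0.002, 2.962]
force: [-0.4, -0.1, -0.5]
grip_width: 0.0358
grip_force: 34.9
```

Call:
play_rows:
  motion:
    - [[0.06, -0.85, 0, 0, 0, 0, -1], [0.06, -0.85, 0, 0, 0, 0, -1], [0.06, -0.85, 0, 0, 0, 0, -1], [0.06, -0.85, 0, 0, 0, 0, -1], [0.06, -0.85, 0, 0, 0, 0, -1], [0.06, -0.85, 0, 0, 0, 0, -1]]

```text
time_s: 7.65
ee_pos: [0.5224, -0.229, 0.1502]
eef_rot: [3.141, -0.001, 2.963]
force: [0.1, 0.6, -1.2]
grip_width: 0.0358
grip_force: 34.9
```

Call:
play_rows:
  motion:
    - [[0.05, -0.775, 0, 0, 0, 0, -1], [0.05, -0.775, 0, 0, 0, 0, -1], [0.05, -0.775, 0, 0, 0, 0, -1], [0.05, -0.775, 0, 0, 0, 0, -1], [0.05, -0.775, 0, 0, 0, 0, -1], [0.05, -0.775, 0, 0, 0, 0, -1]]

```text
time_s: 8.25
ee_pos: [0.4771, -0.4158, 0.1503]
eef_rot: [3.14, -0.001, 2.966]
force: [0.5, -0.2, -1.1]
grip_width: 0.0356
grip_force: 34.9
```

Run:
```python
from h import *
a=rej(0,-.033)
go((*a,.1,2.965),(*a,.028,2.965))
```

```text
[-0.004, -0.006, 0.201, 0.0, -0.0, 0.0]
[-0.004, -0.007, 0.489, 0.0, -0.0, 0.0]
t 8.25 p [ 0.4771 -0.4158  0.1503] yaw [ 3.140e+00 -1.000e-03  2.966e+00] q6 [-0.77 -2.17] w 0.0356 F [ 0.5 -0.2 -1.1] 34.9
```

Call:
play_rows:
  motion:
    - [[0, -0.006, 0.15, 0, 0, 0, -1], [0, -0.006, 0.3, 0, 0, 0, -1], [0, -0.006, 0.42, 0, 0, 0, -1], [0, -0.006, 0.49, 0, 0, 0, -1], [0, -0.006, 0.49, 0, 0, 0, -1], [0, -0.006, 0.49, 0, 0, 0, -0.04], [0, -0.006, 0.49, 0, 0, 0, -0.04], [0, -0.006, 0.49, 0, 0, 0, -0.04], [0, -0.006, 0.49, 0, 0, 0, -0.04]]

```text
time_s: 9.15
ee_pos: [0.4761, -0.4187, 0.0293]
eef_rot: [-3.141, 0.001, 2.965]
force: [0.4, -0.5, -0.5]
grip_width: 0.045
grip_force: 0.0
```

Call:
play_rows:
  motion:
    - [[0, 0, -0.15, 0, 0, 0, -0.04], [0, 0, -0.3, 0, 0, 0, -0.04], [0, 0, -0.5, 0, 0, 0, 0.3], [0, 0.5, -0.6, 0, 0, 0, 0.3], [0, 0.9, -0.6, 0, 0, 0, 0.3], [0, 0.9, -0.6, 0, 0, 0, 0.3], [0, 0.9, -0.6, 0, 0, 0, 0.3], [0, 0.9, -0.6, 0, 0, 0, 0.3]]

```text
time_s: 9.95
ee_pos: [0.5157, -0.1941, 0.1796]
eef_rot: [3.141, 0.001, 2.967]
force: [-0.3, -0.7, 0.3]
grip_width: 0.0611
grip_force: 0.0
```

```bash
cat >> h.py <<'E'
def survey(n):
    c=snap(n);P=pts(c)
    for q in comps(c,beige(c)):
        p=P[q]; p=p[np.isfinite(p[:,0])&(p[:,2]>.005)&(p[:,2]<.06)]
        if len(p)>20 and .3<p[:,0].mean()<.8 and abs(p[:,1].mean())<.5: print(n,rect(p[:,:2]),len(p),np.percentile(p[:,2],[5,50,95]).round(3))
    return c
E
python3 - <<'E'
from h import *
survey('top'); survey('scene'); go()
E
```

```text
top [638.4 -61.1  81.4  33.2 -15.4] 252 [0.009 0.022 0.031]
top [548.3 -69.8  69.4  33.   21.9] 181 [0.01  0.023 0.032]
top [ 474.6 -414.3   54.4   34.1  -10.6] 176 [0.014 0.026 0.035]
scene [ 480.2 -409.8   58.    32.6  -15.7] 158 [0.014 0.025 0.035]
scene [ 441.8 -178.2   82.6   31.    38. ] 190 [0.012 0.025 0.032]
scene [ 4.35e+02 -7.79e+01  5.81e+01  3.71e+01 -4.00e-01] 203 [0.012 0.021 0.031]
scene [548.  -72.   84.4  35.1  22.1] 314 [0.012 0.022 0.03 ]
scene [642.7 -62.1  83.9  37.  -15.7] 344 [0.012 0.024 0.031]
t 10.05 p [ 0.516  -0.1945  0.1797] yaw [3.142e+00 1.000e-03 2.968e+00] q6 [-0.43 -1.82] w 0.0613 F [-0.7 -0.8  0.5] 0.0
```

Run:
```python
from h import *
go((.434,-.078,.12,np.pi),(.434,-.078,.022,np.pi))
```

```text
[0.404, 0.402, 0.238, -0.0, 0.0, -0.028]
[0.404, 0.402, 0.63, -0.0, 0.0, -0.028]
t 10.05 p [ 0.516  -0.1945  0.1797] yaw [3.142e+00 1.000e-03 2.968e+00] q6 [-0.43 -1.82] w 0.0613 F [-0.7 -0.8  0.5] 0.0
```

Call:
play_rows:
  motion:
    - [[0.404, 0.402, 0.238, 0, 0, -0.028, 0.3], [0.404, 0.402, 0.238, 0, 0, -0.028, 0.3], [0.404, 0.402, 0.238, 0, 0, -0.028, 0.3], [0.404, 0.402, 0.238, 0, 0, -0.028, 0.3], [0.404, 0.402, 0.4, 0, 0, -0.028, 0.3], [0.404, 0.402, 0.55, 0, 0, -0.028, 0.3], [0.404, 0.402, 0.63, 0, 0, -0.028, 0.3], [0.404, 0.402, 0.63, 0, 0, -0.028, 0.3], [0.404, 0.402, 0.63, 0, 0, -0.028, 0.3]]

```text
time_s: 10.95
ee_pos: [0.434, -0.0816, 0.0212]
eef_rot: [-3.141, 0.0, 3.14]
force: [0.1, 0.4, 0.2]
grip_width: 0.0607
grip_force: 0.0
```

Call:
play_rows:
  motion:
    - [[0, 0, 0, 0, 0, 0, -1], [0, 0, 0, 0, 0, 0, -1], [0, 0, 0, 0, 0, 0, -1], [0, 0, 0, 0, 0, 0, -1], [0, 0, 0, 0, 0, 0, -1], [0, 0, -0.1, 0, 0, 0, -1], [0, 0, -0.3, 0, 0, 0, -1], [0, 0, -0.5, 0, 0, 0, -1], [0, 0, -0.5, 0, 0, 0, -1], [0, 0, -0.5, 0, 0, 0, -1]]

```text
time_s: 11.95
ee_pos: [0.4337, -0.0806, 0.1468]
eef_rot: [-3.141, 0.002, 3.141]
force: [0.7, -0.2, -0.9]
grip_width: 0.0356
grip_force: 35.0
```

Run:
```python
from h import *
a=rej(0,.035)
go((*a,.15,2.965),(*a,.03,2.965))
```

```text
[-0.224, -1.08, -0.012, -0.0, 0.0, 0.028]
[-0.224, -1.079, 0.468, -0.0, 0.0, 0.028]
t 11.95 p [ 0.4337 -0.0806  0.1468] yaw [-3.141e+00  2.000e-03  3.141e+00] q6 [-0.27 -1.84] w 0.0356 F [ 0.7 -0.2 -0.9] 35.0
```

Call:
play_rows:
  motion:
    - [[-0.22, -0.95, 0, 0, 0, 0.028, -1], [-0.22, -0.95, 0, 0, 0, 0.028, -1], [-0.22, -0.95, 0, 0, 0, 0.028, -1], [-0.22, -0.95, 0, 0, 0, 0.028, -1], [-0.22, -0.95, 0, 0, 0, 0.028, -1], [-0.22, -0.95, 0, 0, 0, 0.028, -1], [-0.22, -0.95, 0, 0, 0, 0.028, -1], [-0.22, -0.95, 0, 0, 0, 0.028, -1]]

```text
time_s: 12.75
ee_pos: [0.488, -0.317, 0.145]
eef_rot: [3.141, -0.002, 2.965]
force: [0.3, -0.3, -0.7]
grip_width: 0.0357
grip_force: 35.0
```

Run:
```python
from h import *
a=rej(0,.035)
go((*a,.15,2.965),(*a,.028,2.965))
```

```text
[-0.03, -0.131, -0.02, 0.0, -0.0, 0.0]
[-0.031, -0.132, 0.468, 0.0, -0.0, 0.0]
t 12.75 p [ 0.488 -0.317  0.145] yaw [ 3.141e+00 -2.000e-03  2.965e+00] q6 [-0.64 -2.03] w 0.0357 F [ 0.3 -0.3 -0.7] 35.0
```

Call:
play_rows:
  motion:
    - [[-0.03, -0.131, 0, 0, 0, 0, -1], [-0.03, -0.131, 0, 0, 0, 0, -1], [-0.03, -0.131, 0.15, 0, 0, 0, -1], [-0.03, -0.131, 0.3, 0, 0, 0, -1], [-0.03, -0.131, 0.4, 0, 0, 0, -1], [-0.03, -0.131, 0.468, 0, 0, 0, -1], [-0.03, -0.131, 0.468, 0, 0, 0, -1], [-0.03, -0.131, 0.468, 0, 0, 0, -0.04], [-0.03, -0.131, 0.468, 0, 0, 0, -0.04], [-0.03, -0.131, 0.468, 0, 0, 0, -0.04]]

```text
time_s: 13.75
ee_pos: [0.4904, -0.3518, 0.0304]
eef_rot: [-3.141, 0.001, 2.965]
force: [1.0, 0.4, 0.1]
grip_width: 0.0454
grip_force: 0.0
```

Call:
play_rows:
  motion:
    - [[0, 0, -0.15, 0, 0, 0, -0.04], [0, 0, -0.3, 0, 0, 0, -0.04], [0, 0, -0.5, 0, 0, 0, 0.3], [0, 0.3, -0.6, 0, 0, 0, 0.3], [0, 0.3, -0.6, 0, 0, 0, 0.3], [0, 0.3, -0.6, 0, 0, 0, 0.3], [0, 0.3, -0.6, 0, 0, 0, 0.3]]

```text
time_s: 14.45
ee_pos: [0.5034, -0.2777, 0.1799]
eef_rot: [-3.141, 0.001, 2.966]
force: [0.7, -0.3, -0.9]
grip_width: 0.0611
grip_force: 0.0
```

Run:
```python
from h import *
survey('top'); survey('scene')
y=np.pi+np.deg2rad(37.5)
go((.44,-.178,.12,y),(.44,-.178,.022,y))
```

```text
top [639.4 -61.6  84.1  33.2 -15.2] 253 [0.01  0.022 0.031]
top [542.9 -73.1  82.   33.1  23.9] 251 [0.01  0.022 0.031]
top [ 474.4 -414.4   54.5   33.2   -8.3] 165 [0.015 0.027 0.037]
top [ 470.7 -354.5   27.8   18.2  -16.7] 40 [0.01  0.021 0.036]
scene [ 480.6 -410.7   59.5   34.5  -25.1] 157 [0.014 0.024 0.035]
scene [ 487.7 -342.5   48.1   29.4    1.4] 89 [0.017 0.029 0.035]
scene [ 442.9 -177.    80.9   35.3   34.2] 183 [0.011 0.024 0.03 ]
scene [547.6 -72.2  84.7  35.4  23.5] 319 [0.012 0.023 0.03 ]
scene [642.3 -62.5  84.5  36.9 -14.7] 341 [0.011 0.023 0.031]
[0.319, 0.351, 0.236, 0.0, -0.0, -0.132]
[0.319, 0.351, 0.628, 0.0, -0.0, -0.132]
t 14.55 p [ 0.5029 -0.2785  0.179 ] yaw [-3.142 -0.     2.964] q6 [-0.57 -1.96] w 0.0608 F [-0.5  0.4  0.2] 0.0
```

Call:
play_rows:
  motion:
    - [[0.319, 0.351, 0.1, 0, 0, 0.368, 0.3], [0.319, 0.351, 0.1, 0, 0, 0.368, 0.3], [0.319, 0.351, 0.1, 0, 0, 0.368, 0.3], [0.319, 0.351, 0.1, 0, 0, 0.368, 0.3], [0.319, 0.351, 0.1, 0, 0, 0.368, 0.3], [0.319, 0.351, 0.1, 0, 0, 0.368, 0.3], [0.319, 0.351, 0.1, 0, 0, 0.368, 0.3], [0.319, 0.351, 0.1, 0, 0, 0.368, 0.3], [0.319, 0.351, 0.1, 0, 0, 0.368, 0.3], [0.319, 0.351, 0.1, 0, 0, 0.368, 0.3]]

```text
time_s: 15.55
ee_pos: [0.4398, -0.1782, 0.1538]
eef_rot: [-3.141, -0.0, 1.457]
force: [0.5, -0.1, 0.1]
grip_width: 0.0611
grip_force: 0.0
```

Run:
```python
from h import *
y=np.deg2rad(37.5)
go((.44,-.178,.12,y),(.44,-.178,.022,y))
```

```text
[0.001, 0.001, 0.135, -0.0, 0.0, 0.128]
[0.001, 0.001, 0.527, -0.0, 0.0, 0.128]
t 15.55 p [ 0.4398 -0.1782  0.1538] yaw [-3.141 -0.     1.457] q6 [-0.46 -0.35] w 0.0611 F [ 0.5 -0.1  0.1] 0.0
```

Call:
play_rows:
  motion:
    - [[0, 0, 0.1, 0, 0, 0.128, 0.3], [0, 0, 0.1, 0, 0, 0.128, 0.3], [0, 0, 0.1, 0, 0, 0.128, 0.3], [0, 0, 0.1, 0, 0, 0.128, 0.3], [0, 0, 0.1, 0, 0, 0.128, 0.3], [0, 0, 0.1, 0, 0, 0.128, 0.3], [0, 0, 0.3, 0, 0, 0.128, 0.3], [0, 0, 0.45, 0, 0, 0.128, 0.3], [0, 0, 0.527, 0, 0, 0.128, 0.3], [0, 0, 0.527, 0, 0, 0.128, 0.3]]

```text
time_s: 16.55
ee_pos: [0.4392, -0.1779, 0.0206]
eef_rot: [-3.139, 0.001, 0.659]
force: [0.3, 0.3, 0.4]
grip_width: 0.0609
grip_force: 0.0
```

Call:
play_rows:
  motion:
    - [[0, 0, 0, 0, 0, 0, -1], [0, 0, 0, 0, 0, 0, -1], [0, 0, 0, 0, 0, 0, -1], [0, 0, 0, 0, 0, 0, -1], [0, 0, 0, 0, 0, 0, -1], [0, 0, -0.1, 0, 0, 0, -1], [0, 0, -0.3, 0, 0, 0, -1], [0, 0, -0.5, 0, 0, 0, -1], [0, 0, -0.5, 0, 0, 0, -1], [0, 0, -0.5, 0, 0, 0, -1]]

```text
time_s: 17.55
ee_pos: [0.4403, -0.1775, 0.148]
eef_rot: [3.14, -0.001, 0.661]
force: [1.0, 0.8, -1.3]
grip_width: 0.0353
grip_force: 35.0
```

Run:
```python
from h import *
for y in (-.08,.005,.09):print(car(0,y))
a=car(0,.09)
go((*a,.15,-.176))
```

```text
[0.61617066 0.12843975]
[0.63107683 0.21212252]
[0.64598301 0.29580529]
[1.811, -0.99, -0.008, 0.0, -0.0, 0.133]
t 17.55 p [ 0.4403 -0.1775  0.148 ] yaw [ 3.14e+00 -1.00e-03  6.61e-01] q6 [-0.46  0.45] w 0.0353 F [ 1.   0.8 -1.3] 35.0
```

Run:
```python
from h import *
for n in ['top','scene']:
    c=snap(n);P=pts(c).reshape(-1,3); P=P[np.isfinite(P[:,0])]
    l=R.from_euler('z',-CY).apply(np.c_[P[:,:2]-C0,P[:,2]])
    w=l[(l[:,2]>.036)&(l[:,2]<.048)&(abs(l[:,1])<.12)&(abs(l[:,0])<.08)]
    for s,m in (('far',w[:,0]>.035),('near',(w[:,0]<-.035))):
        q=w[m]; print(n,s,len(q),np.percentile(q[:,0],[5,50,95]).round(4), np.polyfit(q[:,1],q[:,0],1).round(4))
    w=l[(l[:,2]>.036)&(l[:,2]<.048)&(abs(l[:,0])<.04)&(abs(l[:,1])>.12)&(abs(l[:,1])<.145)]
    for s in (1,-1):
        q=w[w[:,1]*s>0]; print(n,'side',s,len(q),np.percentile(q[:,1],[5,50,95]).round(4))
    b=l[(l[:,2]>.054)&(l[:,2]<.064)&(abs(l[:,1])<.12)&(l[:,0]<-.03)&(l[:,0]>-.11)]; print('bar',len(b),np.percentile(b[:,0],[5,50,95]).round(4),np.percentile(b[:,1],[1,99]).round(3))
```

```text
top far 104 [0.046  0.0483 0.0509] [0.0006 0.0484]
top near 223 [-0.078  -0.0572 -0.0516] [-0.     -0.0615]
top side 1 61 [0.1345 0.1377 0.1431]
top side -1 22 [-0.1382 -0.1358 -0.1345]
bar 289 [-0.0916 -0.0855 -0.0637] [-0.117  0.117]
scene far 209 [0.0496 0.052  0.0539] [0.0031 0.0518]
scene near 263 [-0.0664 -0.0504 -0.048 ] [ 0.0052 -0.0521]
scene side 1 51 [0.1333 0.1346 0.137 ]
scene side -1 85 [-0.1422 -0.1387 -0.136 ]
bar 464 [-0.0887 -0.0827 -0.0593] [-0.117  0.119]
```

Call:
play_rows:
  motion:
    - [[0.9, -0.49, 0, 0, 0, 0.133, -1], [0.9, -0.49, 0, 0, 0, 0.133, -1], [0.9, -0.49, 0, 0, 0, 0.133, -1], [0.9, -0.49, 0, 0, 0, 0.133, -1], [0.9, -0.49, 0, 0, 0, 0.133, -1], [0.9, -0.49, 0, 0, 0, 0.133, -1], [0.9, -0.49, 0, 0, 0, 0.133, -1], [0.9, -0.49, 0, 0, 0, 0.133, -1]]

```text
time_s: 18.45
ee_pos: [0.5419, 0.0577, 0.1457]
eef_rot: [3.141, 0.003, -0.173]
force: [0.1, 0.2, -0.4]
grip_width: 0.0355
grip_force: 35.0
```

Run:
```python
from h import *
a=car(-.001,.09)
go((*a,.15,-.176))
```

```text
[0.242, -1.01, -0.019, 0.0, 0.0, 0.001]
t 18.45 p [0.5419 0.0577 0.1457] yaw [ 3.141e+00  3.000e-03 -1.730e-01] q6 [0.04 1.78] w 0.0355 F [ 0.1  0.2 -0.4] 35.0
```

Call:
play_rows:
  motion:
    - [[0.24, -1, 0, 0, 0, 0, -1], [0.24, -1, 0, 0, 0, 0, -1], [0.24, -1, 0, 0, 0, 0, -1], [0.24, -1, 0, 0, 0, 0, -1], [0.24, -1, 0, 0, 0, 0, -1], [0.24, -1, 0, 0, 0, 0, -1], [0.24, -1, 0, 0, 0, 0, -1], [0.24, -1, 0, 0, 0, 0, -1]]

```text
time_s: 19.25
ee_pos: [0.6451, 0.2911, 0.1469]
eef_rot: [3.141, 0.001, -0.175]
force: [-0.5, -0.7, -0.3]
grip_width: 0.0354
grip_force: 35.0
```

Run:
```python
from h import *
c=snap('wrist'); save(c,'w3.png')
a=car(-.001,.09)
go((*a,.15,-.176),(*a,.028,-.176))
```

```text
[-0.004, -0.019, -0.011, 0.0, 0.0, -0.0]
[-0.004, -0.019, 0.477, 0.0, 0.0, -0.0]
t 19.3 p [0.6452 0.2911 0.1474] yaw [ 3.141  0.    -0.176] q6 [0.37 2.12] w 0.0359 F [ 0.4 -0.1 -0.2] 35.0
```

View pics/w3.png

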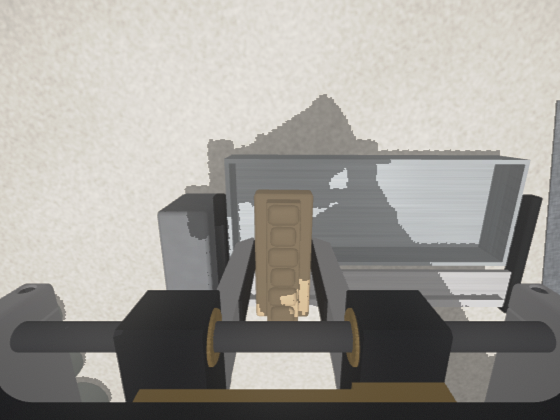

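Wrist view: the full model (283,255) is held straight, with the carrier beyond it. I'll check the end offset and the far wall from here.

Run:
```python
from h import *
o=get_obs(); c=snap('wrist'); P=pts(c)
M=R.from_euler('z',o['eef_rot'][2])
l=M.inv().apply((P-o['ee_pos']).reshape(-1,3)).reshape(P.shape)
h=cv2.cvtColor(c['frame'],cv2.COLOR_RGB2HSV)
m=(h[...,1]>60)&(l[...,0]>.015)&(abs(l[...,1])<.03)&(l[...,2]<.02)&(l[...,2]>-.03)
q=l[m]; print('model',m.sum(),q.min(0).round(4),q.max(0).round(4),np.percentile(q[:,0],[98,99.5]).round(4))
w=R.from_euler('z',-CY).apply((P-[*C0,0]).reshape(-1,3)); w=w[np.isfinite(w[:,0])]
s=w[(w[:,2]>.036)&(w[:,2]<.046)&(w[:,0]>.03)&(w[:,0]<.07)&(w[:,1]<.12)&(w[:,1]>-.13)]
print('far wall',len(s),np.percentile(s[:,0],[5,50,95]).round(4),np.polyfit(s[:,1],s[:,0],1))
s=w[(w[:,2]>.036)&(w[:,2]<.046)&(w[:,0]<-.04)&(w[:,0]>-.056)&(w[:,1]<.05)&(w[:,1]>-.11)]
print('near wall',len(s),np.percentile(s[:,0],[5,50,95]).round(4))
s=w[(w[:,2]>.036)&(w[:,2]<.046)&(abs(w[:,0])<.04)&(w[:,1]<-.12)&(w[:,1]>-.15)]
print('side',len(s),np.percentile(s[:,1],[5,50,95]).round(4))
```

```text
model 2933 [ 0.015  -0.018  -0.0186] [0.0433 0.017  0.0079] [0.043  0.0431]
far wall 1424 [0.0489 0.0508 0.0526] [0.00129916 0.0507999 ]
near wall 930 [-0.0535 -0.0501 -0.0491]
side 958 [-0.1397 -0.1359 -0.1345]
```

Call:
play_rows:
  motion:
    - [[-0.004, -0.019, 0, 0, 0, 0, -1], [-0.004, -0.019, 0.15, 0, 0, 0, -1], [-0.004, -0.019, 0.28, 0, 0, 0, -1], [-0.004, -0.019, 0.38, 0, 0, 0, -1], [-0.004, -0.019, 0.44, 0, 0, 0, -1], [-0.004, -0.019, 0.48, 0, 0, 0, -1], [-0.004, -0.019, 0.48, 0, 0, 0, -1], [-0.004, -0.019, 0.48, 0, 0, 0, 0], [-0.004, -0.019, 0.48, 0, 0, 0, 0], [-0.004, -0.019, 0.48, 0, 0, 0, 0]]

```text
time_s: 20.35
ee_pos: [0.6454, 0.2981, 0.0284]
eef_rot: [-3.141, -0.001, -0.175]
force: [-0.3, 0.4, 0.5]
grip_width: 0.0469
grip_force: 0.0
```

Call:
play_rows:
  motion:
    - [[0, 0, -0.15, 0, 0, 0, 0], [0, 0, -0.3, 0, 0, 0, 0], [0, 0, -0.5, 0, 0, 0, 0.3], [0, 0.5, -0.5, 0, 0, 0, 0.3], [0, 0.9, -0.5, 0, 0, 0, 0.3], [0, 0.9, -0.5, 0, 0, 0, 0.3], [0, 0.9, -0.5, 0, 0, 0, 0.3], [0, 0.9, -0.5, 0, 0, 0, 0.3]]

```text
time_s: 21.15
ee_pos: [0.6053, 0.073, 0.1532]
eef_rot: [3.141, -0.001, -0.177]
force: [0.7, 0.4, 0.3]
grip_width: 0.0611
grip_force: 0.0
```

Run:
```python
from h import *
survey('top'); survey('scene')
y=np.deg2rad(23.7)
go((.5455,-.0725,.12,y),(.5455,-.0725,.022,y))
```

```text
top [640.6 296.9  79.3  33.2  -9.9] 243 [0.013 0.026 0.036]
top [638.9 -61.4  83.1  33.3 -15.1] 252 [0.01  0.022 0.031]
top [542.1 -73.2  79.9  32.7  23.7] 244 [0.01  0.022 0.032]
top [ 486.4 -349.    55.9   33.3   -9.9] 168 [0.014 0.025 0.036]
top [ 474.1 -414.    54.    33.1   -8.9] 174 [0.015 0.026 0.036]
scene [ 479.8 -412.4   57.1   32.9  -13.2] 161 [0.015 0.023 0.034]
scene [ 491.6 -346.5   58.5   31.8  -21.3] 143 [0.017 0.027 0.035]
scene [568.1 -63.7  41.6  34.1  24.5] 145 [0.011 0.019 0.03 ]
scene [643.3 -61.3  83.9  37.  -15.5] 345 [0.012 0.023 0.031]
scene [646.1 296.8  83.2  33.5 -10.5] 496 [0.016 0.028 0.034]
[-0.134, 0.617, 0.133, 0.0, -0.0, -0.094]
[-0.134, 0.617, 0.525, 0.0, -0.0, -0.094]
t 21.25 p [0.6057 0.0734 0.1533] yaw [ 3.142e+00 -1.000e-03 -1.790e-01] q6 [0.06 1.81] w 0.0613 F [ 1.8  0.6 -0.2] 0.0
```

First full model is placed. Next is the one at (0.545, −0.0725).

Call:
play_rows:
  motion:
    - [[-0.134, 0.617, 0.1, 0, 0, -0.094, 0.3], [-0.134, 0.617, 0.1, 0, 0, -0.094, 0.3], [-0.134, 0.617, 0.1, 0, 0, -0.094, 0.3], [-0.134, 0.617, 0.1, 0, 0, -0.094, 0.3], [-0.134, 0.617, 0.1, 0, 0, -0.094, 0.3], [-0.134, 0.617, 0.1, 0, 0, -0.094, 0.3], [-0.134, 0.617, 0.3, 0, 0, -0.094, 0.3], [-0.134, 0.617, 0.45, 0, 0, -0.094, 0.3], [-0.134, 0.617, 0.525, 0, 0, -0.094, 0.3], [-0.134, 0.617, 0.525, 0, 0, -0.094, 0.3]]

```text
time_s: 22.25
ee_pos: [0.5464, -0.0679, 0.0205]
eef_rot: [-3.141, 0.001, 0.414]
force: [0.0, -0.5, -0.5]
grip_width: 0.0613
grip_force: 0.0
```

Call:
play_rows:
  motion:
    - [[0, 0, 0, 0, 0, 0, -1], [0, 0, 0, 0, 0, 0, -1], [0, 0, 0, 0, 0, 0, -1], [0, 0, 0, 0, 0, 0, -1], [0, 0, 0, 0, 0, 0, -1], [0, 0, -0.1, 0, 0, 0, -1], [0, 0, -0.3, 0, 0, 0, -1], [0, 0, -0.5, 0, 0, 0, -1], [0, 0, -0.5, 0, 0, 0, -1], [0, 0, -0.5, 0, 0, 0, -1]]

```text
time_s: 23.25
ee_pos: [0.5462, -0.0697, 0.1468]
eef_rot: [3.141, -0.001, 0.415]
force: [0.3, -0.6, -1.6]
grip_width: 0.0357
grip_force: 35.0
```

Run:
```python
from h import *
a=car(-.001,.005)
go((*a,.15,-.176))
```

```text
[0.762, -0.897, -0.013, 0.0, -0.0, 0.094]
t 23.25 p [ 0.5462 -0.0697  0.1468] yaw [ 3.141e+00 -1.000e-03  4.150e-01] q6 [-0.19  0.96] w 0.0357 F [ 0.3 -0.6 -1.6] 35.0
```

Call:
play_rows:
  motion:
    - [[0.762, -0.897, 0, 0, 0, 0.094, -1], [0.762, -0.897, 0, 0, 0, 0.094, -1], [0.762, -0.897, 0, 0, 0, 0.094, -1], [0.762, -0.897, 0, 0, 0, 0.094, -1], [0.762, -0.897, 0, 0, 0, 0.094, -1], [0.762, -0.897, 0, 0, 0, 0.094, -1], [0.762, -0.897, 0, 0, 0, 0.094, -1], [0.762, -0.897, 0, 0, 0, 0.094, -1], [0.762, -0.897, 0, 0, 0, 0.094, -1]]

```text
time_s: 24.15
ee_pos: [0.6293, 0.2112, 0.1448]
eef_rot: [3.14, 0.002, -0.176]
force: [-0.7, -0.4, -1.0]
grip_width: 0.0355
grip_force: 35.0
```

```bash
cat >> h.py <<'E'
def held():
    o=get_obs(); c=snap('wrist'); P=pts(c)
    l=R.from_euler('z',o['eef_rot'][2]).inv().apply((P-o['ee_pos']).reshape(-1,3)).reshape(P.shape)
    h=cv2.cvtColor(c['frame'],cv2.COLOR_RGB2HSV)
    m=(h[...,1]>60)&(l[...,0]>.015)&(abs(l[...,1])<.04)&(l[...,2]<.02)&(l[...,2]>-.03)
    q=l[m]; print('held',m.sum(),q.min(0).round(4),q.max(0).round(4)); return c
E
python3 - <<'E'
from h import *
held()
a=car(-.001,.005)
go((*a,.15,-.176),(*a,.0275,-.176))
E
```

```text
held 2806 [ 0.015  -0.0177 -0.0179] [0.0415 0.0172 0.0093]
[0.001, -0.006, -0.019, 0.0, 0.0, -0.0]
[0.002, -0.006, 0.471, 0.0, 0.0, -0.0]
t 24.2 p [0.6295 0.2109 0.1453] yaw [ 3.141e+00  1.000e-03 -1.760e-01] q6 [0.27 2.02] w 0.0357 F [-0.1 -0.1 -0.4] 35.0
```

Call:
play_rows:
  motion:
    - [[0.008, -0.006, 0, 0, 0, 0, -1], [0.008, -0.006, 0.15, 0, 0, 0, -1], [0.008, -0.006, 0.28, 0, 0, 0, -1], [0.008, -0.006, 0.38, 0, 0, 0, -1], [0.008, -0.006, 0.44, 0, 0, 0, -1], [0.008, -0.006, 0.471, 0, 0, 0, -1], [0.008, -0.006, 0.471, 0, 0, 0, -1], [0.008, -0.006, 0.471, 0, 0, 0, 0], [0.008, -0.006, 0.471, 0, 0, 0, 0], [0.008, -0.006, 0.471, 0, 0, 0, 0]]

```text
time_s: 25.2
ee_pos: [0.6325, 0.2137, 0.0295]
eef_rot: [-3.141, -0.001, -0.175]
force: [-0.5, -0.4, 0.4]
grip_width: 0.0469
grip_force: 0.0
```

Call:
play_rows:
  motion:
    - [[0, 0, -0.15, 0, 0, 0, 0], [0, 0, -0.3, 0, 0, 0, 0], [0, 0, -0.5, 0, 0, 0, 0.3], [0, 0.3, -0.5, 0, 0, 0, 0.3], [0, 0.6, -0.5, 0, 0, 0, 0.3], [0, 0.6, -0.5, 0, 0, 0, 0.3], [0, 0.6, -0.5, 0, 0, 0, 0.3]]

```text
time_s: 25.9
ee_pos: [0.6054, 0.061, 0.1544]
eef_rot: [3.141, -0.001, -0.18]
force: [-0.0, 0.4, 0.5]
grip_width: 0.061
grip_force: 0.0
```

Run:
```python
from h import *
survey('top'); survey('scene')
y=np.deg2rad(-15.5)
go((.641,-.0615,.12,y),(.641,-.0615,.022,y))
```

```text
top [641.1 296.7  81.9  32.4  -9. ] 240 [0.011 0.027 0.034]
top [638.5 -61.   83.1  33.9 -14.2] 248 [0.01  0.021 0.031]
top [605.9 229.1  31.9  10.2  -2.1] 22 [0.016 0.028 0.033]
top [ 486.7 -349.2   56.2   33.1   -9.5] 170 [0.013 0.025 0.035]
top [ 475.  -414.2   54.7   32.7  -12.4] 172 [0.014 0.026 0.036]
scene [ 480.8 -409.5   57.5   33.4  -18.3] 161 [0.014 0.024 0.035]
scene [ 491.5 -346.7   57.8   25.5  -17.5] 143 [0.017 0.027 0.034]
scene [643.3 -61.3  83.7  35.5 -14.7] 346 [0.011 0.024 0.031]
scene [631.3 212.3  83.8  35.  -10. ] 440 [0.017 0.028 0.034]
scene [643.7 296.9  88.3  33.3 -10.8] 498 [0.016 0.028 0.034]
[0.226, 0.474, 0.137, -0.0, -0.0, 0.015]
[0.226, 0.474, 0.529, -0.0, -0.0, 0.015]
t 26.0 p [0.6061 0.0651 0.1542] yaw [-3.141e+00 -1.000e-03 -1.770e-01] q6 [0.05 1.79] w 0.0605 F [-0.7  0.9 -0.2] 0.0
```

Call:
play_rows:
  motion:
    - [[0.226, 0.474, 0.1, 0, 0, 0.015, 0.3], [0.226, 0.474, 0.1, 0, 0, 0.015, 0.3], [0.226, 0.474, 0.1, 0, 0, 0.015, 0.3], [0.226, 0.474, 0.1, 0, 0, 0.015, 0.3], [0.226, 0.474, 0.1, 0, 0, 0.015, 0.3], [0.226, 0.474, 0.3, 0, 0, 0.015, 0.3], [0.226, 0.474, 0.45, 0, 0, 0.015, 0.3], [0.226, 0.474, 0.529, 0, 0, 0.015, 0.3], [0.226, 0.474, 0.529, 0, 0, 0.015, 0.3], [0.226, 0.474, 0.529, 0, 0, 0.015, 0.3]]

```text
time_s: 27.0
ee_pos: [0.6412, -0.0585, 0.0215]
eef_rot: [-3.141, -0.0, -0.267]
force: [-0.3, -0.2, -0.0]
grip_width: 0.0611
grip_force: 0.0
```

Call:
play_rows:
  motion:
    - [[0, 0, 0, 0, 0, 0, -1], [0, 0, 0, 0, 0, 0, -1], [0, 0, 0, 0, 0, 0, -1], [0, 0, 0, 0, 0, 0, -1], [0, 0, 0, 0, 0, 0, -1], [0, 0, -0.1, 0, 0, 0, -1], [0, 0, -0.3, 0, 0, 0, -1], [0, 0, -0.5, 0, 0, 0, -1], [0, 0, -0.5, 0, 0, 0, -1], [0, 0, -0.5, 0, 0, 0, -1]]

```text
time_s: 28.0
ee_pos: [0.6411, -0.0608, 0.147]
eef_rot: [-3.141, -0.002, -0.269]
force: [-0.6, 0.3, -1.8]
grip_width: 0.0355
grip_force: 35.0
```

Run:
```python
from h import *
a=car(-.001,-.08)
go((*a,.15,-.176))
```

```text
[-0.302, -0.703, -0.013, -0.0, -0.0, -0.015]
t 28.0 p [ 0.6411 -0.0608  0.147 ] yaw [-3.141e+00 -2.000e-03 -2.690e-01] q6 [-0.15  1.69] w 0.0355 F [-0.6  0.3 -1.8] 35.0
```

Call:
play_rows:
  motion:
    - [[-0.302, -0.703, 0, 0, 0, -0.015, -1], [-0.302, -0.703, 0, 0, 0, -0.015, -1], [-0.302, -0.703, 0, 0, 0, -0.015, -1], [-0.302, -0.703, 0, 0, 0, -0.015, -1], [-0.302, -0.703, 0, 0, 0, -0.015, -1], [-0.302, -0.703, 0, 0, 0, -0.015, -1], [-0.302, -0.703, 0, 0, 0, -0.015, -1]]

```text
time_s: 28.7
ee_pos: [0.6147, 0.1278, 0.145]
eef_rot: [3.141, 0.002, -0.176]
force: [-0.3, -0.2, -1.2]
grip_width: 0.0355
grip_force: 35.0
```

Run:
```python
from h import *
held()
a=car(-.001,-.08)
go((*a,.15,-.176),(*a,.0275,-.176))
```

```text
held 3047 [ 0.015  -0.0177 -0.0165] [0.0444 0.0172 0.0092]
[0.001, -0.004, -0.019, 0.0, 0.0, -0.0]
[0.001, -0.005, 0.471, 0.0, 0.0, -0.0]
t 28.75 p [0.6149 0.1275 0.1453] yaw [ 3.141e+00  1.000e-03 -1.760e-01] q6 [0.15 1.89] w 0.0357 F [ 0.3  0.4 -0.7] 35.0
```

Call:
play_rows:
  motion:
    - [[-0.004, -0.004, 0, 0, 0, 0, -1], [-0.004, -0.004, 0.15, 0, 0, 0, -1], [-0.004, -0.004, 0.28, 0, 0, 0, -1], [-0.004, -0.004, 0.38, 0, 0, 0, -1], [-0.004, -0.004, 0.44, 0, 0, 0, -1], [-0.004, -0.004, 0.471, 0, 0, 0, -1], [-0.004, -0.004, 0.471, 0, 0, 0, -1], [-0.004, -0.004, 0.471, 0, 0, 0, 0], [-0.004, -0.004, 0.471, 0, 0, 0, 0], [-0.004, -0.004, 0.471, 0, 0, 0, 0]]

```text
time_s: 29.75
ee_pos: [0.6145, 0.13, 0.0295]
eef_rot: [-3.141, -0.001, -0.175]
force: [0.2, 0.3, -0.3]
grip_width: 0.0467
grip_force: 0.0
```

Call:
play_rows:
  motion:
    - [[0, 0, -0.15, 0, 0, 0, 0], [0, 0, -0.3, 0, 0, 0, 0], [0, 0, -0.5, 0, 0, 0, 0.3], [-0.5, 0, -0.7, 0, 0, 0, 0.3], [-0.9, 0.4, -0.7, 0, 0, 0, 0.3], [-0.9, 0.4, -0.7, 0, 0, 0, 0.3], [-0.9, 0.4, -0.7, 0, 0, 0, 0.3], [-0.9, 0.4, -0.7, 0, 0, 0, 0.3], [-0.9, 0.4, -0.7, 0, 0, 0, 0.3]]

```text
time_s: 30.65
ee_pos: [0.3721, 0.0699, 0.2048]
eef_rot: [-3.141, -0.003, -0.175]
force: [-0.2, -0.5, 1.0]
grip_width: 0.0611
grip_force: 0.0
```

Run:
```python
from h import *
c=survey('top'); d=survey('scene')
a=cv2.resize(c['frame'][110:310,80:400],None,fx=2.4,fy=2.4,interpolation=cv2.INTER_CUBIC)
cv2.imwrite('pics/fin.png',a[:600,:800,::-1])
k=np.array([.491,.232]); go((*k,.15,-.176),(*k,.05,-.176))
```

```text
top [640.  296.1  80.2  33.9  -6.6] 233 [0.013 0.026 0.035]
top [626.3 212.8  80.3  35.1  -8.2] 241 [0.011 0.027 0.035]
top [611.4 129.   81.3  32.8 -10. ] 245 [0.013 0.026 0.036]
top [ 486.5 -349.1   55.9   33.5  -10.2] 172 [0.015 0.025 0.035]
top [ 474.4 -414.5   53.9   33.8   -9.2] 172 [0.016 0.027 0.036]
scene [ 480.8 -410.    59.7   33.6  -25.2] 156 [0.015 0.025 0.035]
scene [ 491.5 -348.1   56.9   29.1  -12.8] 144 [0.017 0.026 0.036]
scene [616.2 129.2  82.5  35.3  -8.5] 393 [0.016 0.028 0.035]
scene [631.8 212.9  81.8  33.6 -10.2] 439 [0.016 0.028 0.034]
scene [645.8 296.7  84.2  33.5 -10.6] 498 [0.016 0.028 0.034]
[0.343, -0.717, 0.22, -0.0, -0.0, 0.0]
[0.342, -0.717, 0.62, -0.0, -0.0, 0.0]
t 30.75 p [0.3751 0.0705 0.2047] yaw [-3.141e+00 -3.000e-03 -1.760e-01] q6 [0.09 1.84] w 0.0613 F [0.  0.6 0. ] 0.0
```

View pics/fin.png

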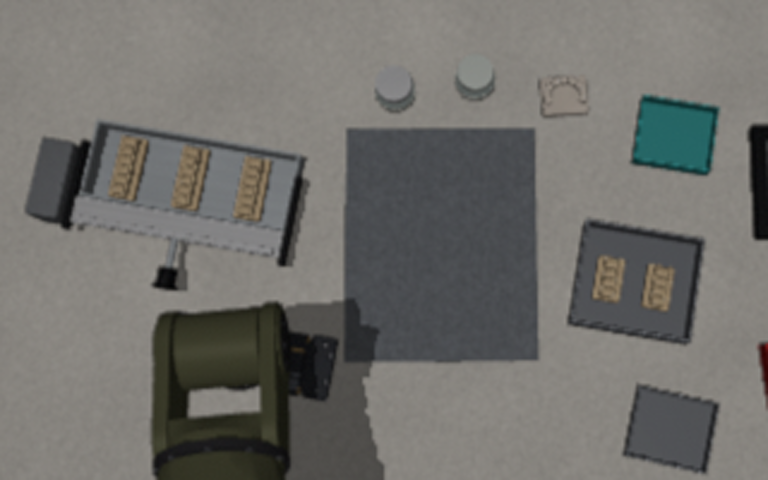

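Enlarged crop: three full models lie in the carrier at (128,168), (190,178) and (252,187), and both short ones are in the reject tray at (608,278) and (657,286). The knob is out at (167,278). I'll pinch it and push it home.

Call:
play_rows:
  motion:
    - [[0.342, -0.717, 0.2, 0, 0, 0, 0.3], [0.342, -0.717, 0.2, 0, 0, 0, 0.3], [0.342, -0.717, 0.2, 0, 0, 0, 0.3], [0.342, -0.717, 0.2, 0, 0, 0, 0.3], [0.342, -0.717, 0.2, 0, 0, 0, 0.3], [0.342, -0.717, 0.2, 0, 0, 0, 0.3]]

```text
time_s: 31.35
ee_pos: [0.4909, 0.2333, 0.1517]
eef_rot: [3.14, 0.002, -0.174]
force: [-0.8, -0.6, -0.3]
grip_width: 0.0613
grip_force: 0.0
```

Run:
```python
from h import *
k=np.array([.4905,.2322]); go((*k,.05,-.176))
```

```text
[-0.0, 0.004, 0.407, 0.0, 0.0, 0.0]
t 31.35 p [0.4909 0.2333 0.1517] yaw [ 3.14e+00  2.00e-03 -1.74e-01] q6 [0.38 2.12] w 0.0613 F [-0.8 -0.6 -0.3] 0.0
```

Call:
play_rows:
  motion:
    - [[0, 0.004, 0.15, 0, 0, 0, 0.3], [0, 0.004, 0.3, 0, 0, 0, 0.3], [0, 0.004, 0.407, 0, 0, 0, 0.3], [0, 0.004, 0.407, 0, 0, 0, 0.3], [0, 0.004, 0.407, 0, 0, 0, -1], [0, 0.004, 0.407, 0, 0, 0, -1], [0, 0.004, 0.407, 0, 0, 0, -1], [0, 0.004, 0.407, 0, 0, 0, -1], [0, 0.004, 0.407, 0, 0, 0, -1], [0, 0.004, 0.407, 0, 0, 0, -1]]
  grip_force: 40

```text
time_s: 32.35
ee_pos: [0.4907, 0.232, 0.0524]
eef_rot: [-3.14, -0.001, -0.175]
force: [0.2, 5.0, 2.4]
grip_width: 0.0251
grip_force: 40.0
```

Call:
play_rows:
  motion:
    - [[0.02, 0, 0, 0, 0, 0, -1], [0.05, 0, 0, 0, 0, 0, -1], [0.08, 0, 0, 0, 0, 0, -1], [0.11, 0, 0, 0, 0, 0, -1], [0.14, 0, 0, 0, 0, 0, -1], [0.16, 0, 0, 0, 0, 0, -1], [0.175, 0, 0, 0, 0, 0, -1], [0.186, 0, 0, 0, 0, 0, -1], [0.186, 0, 0, 0, 0, 0, -1], [0.186, 0, 0, 0, 0, 0, -1]]

```text
time_s: 33.35
ee_pos: [0.5352, 0.224, 0.0523]
eef_rot: [-3.141, 0.003, -0.175]
force: [-12.4, 7.2, 12.8]
grip_width: 0.0251
grip_force: 40.0
```

Moved 45.2 mm and is pressing on the end stop. Release, retreat and check.

Call:
play_rows:
  motion:
    - [[0, 0, 0, 0, 0, 0, 0.3], [0, 0, 0, 0, 0, 0, 0.3], [0, 0, 0, 0, 0, 0, 0.3], [0, 0, 0, 0, 0, 0, 0.3], [0, 0, -0.2, 0, 0, 0, 0.3], [0, 0, -0.4, 0, 0, 0, 0.3], [-0.6, 0, -0.6, 0, 0, 0, 0.3], [-0.8, 0.3, -0.6, 0, 0, 0, 0.3], [-0.8, 0.3, -0.6, 0, 0, 0, 0.3], [-0.8, 0.3, -0.6, 0, 0, 0, 0.3]]

```text
time_s: 34.35
ee_pos: [0.3463, 0.1899, 0.1971]
eef_rot: [3.141, -0.0, -0.175]
force: [-0.0, 0.3, 1.5]
grip_width: 0.0614
grip_force: 0.0
```

Run:
```python
from h import *
go()
for n in ['top','scene']:
    c=survey(n);P=pts(c); k=car(-.1,0); save(c,n+'9.png')
    m=(np.hypot(P[...,0]-k[0],P[...,1]-k[1])<.035)&(P[...,2]>.035)&(P[...,2]<.08)&(c['frame'].max(2)<60)
    print(n,'knob',m.sum(),rect(P[m][:,:2]))
```

```text
t 34.35 p [0.3463 0.1899 0.1971] yaw [ 3.141 -0.    -0.175] q6 [0.41 2.15] w 0.0614 F [-0.   0.3  1.5] 0.0
top [659.2 292.5  42.9  33.7  -7.2] 119 [0.012 0.027 0.036]
top [644.5 208.7  44.5  31.9  -9. ] 124 [0.014 0.027 0.035]
top [630.  125.8  41.7  32.9  -7.8] 123 [0.013 0.027 0.034]
top [ 486.3 -349.    56.    33.7   -8.9] 170 [0.013 0.026 0.036]
top [ 474.8 -413.8   53.7   33.3   -8.5] 173 [0.015 0.026 0.036]
top knob 68 [529.4 221.7  25.5  25.   -4.6]
scene [ 480.6 -410.4   58.1   32.2  -18.5] 156 [0.014 0.025 0.035]
scene [ 490.9 -348.7   56.4   33.9  -12.6] 143 [0.017 0.027 0.035]
scene [630.8 126.2  54.   35.5  -9.6] 260 [0.015 0.028 0.034]
scene [646.4 209.8  52.   34.4 -10.4] 287 [0.016 0.028 0.035]
scene [661.7 294.   53.1  34.5  -9.5] 325 [0.016 0.027 0.034]
scene knob 113 [535.9 223.4  27.6  25.6 -13.5]
```

View pics/top9.png

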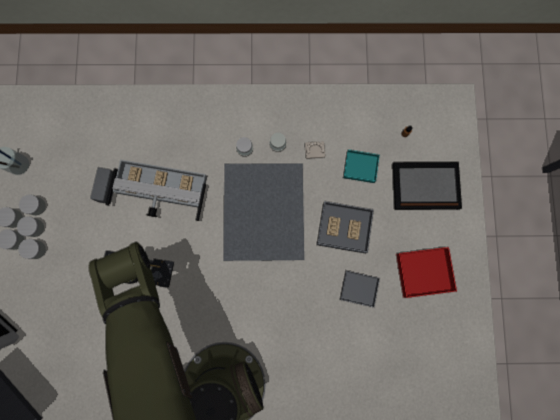

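The bar is home over the three full models at (160,178), with the knob back at its starting position (153,211). Both short models are in the reject tray (345,227), and the jars and cast have not moved.

```bash
python3 -c "
from station import workorder
print(workorder.hand_in())"
```

```text
the job is handed in; nothing more can be done
None
```

The job is handed in: the three full-length models are in the carrier with the bar pushed home, both short ones are in the grey reject tray, and the jars and cast were not moved; the hand-in gave no verdict.

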